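# Hold the menu-card clip open

## Task

Hold the spring clip open over the taller menu card so that I can slip an insert sheet in beside it: squeeze the steel clip wide open to take it off its parking bar, carry it to the taller (portrait) card and lower it, upright and square to the card, until the middle of the card's top edge stands well inside the gaping jaws, with neither the jaws nor the pivot touching the card. Finish there, still holding the clip squeezed wide open in the gripper; do not let it bite or bump the card, and leave the card's stand and everything else on the counter where they are.

Things in the scene. Friction and masses are not known exactly. Their poses are not given: they have to be found in the camera images.
- clip: Loose steel spring clip (70 g) like a stout bulldog clip, 30 mm wide along y. Origin on its pivot (barrel of radius 5 mm along y). Two flat handles rise along +z, from 9 to 47 mm above the pivot; two jaws hang 42 mm below it and open along x. Starts upright on clip_bar, biting both sides of the strip, the barrel resting on the strip's top edge, x across the strip.
- clip_handles (a point): On the clip's axis 30 mm above the pivot, midway between the handles: where to pinch them, along the clip's x. Parked, the handles form a V, 53 mm over their outer faces at the top, 35 mm at the foot; squeezed to the stop they are parallel, 30 mm over their outer faces, and the jaws gape about 27 mm.
- clip_mouth (a point): Point midway between the two jaw lips, level with their lower ends: 42 mm below the pivot on the clip's axis. Same axes as clip.
- clip_front (a joint): Opening angle (rad) of the lever on the clip's -x side: -0.04 fully shut, 0 biting the 4 mm strip, 0.28 at the stop (wide open). Each lever swings about the pivot; squeezing its handle inward swings its jaw outward. Sprung shut: each handle needs about 4 N to start and 8 N at the stop; a firm pinch of 20 N or more holds it at the stop.
- clip_back (a joint): The same for the lever on the clip's +x side.
- clip_bar: Fixed parking bar: wooden foot 90 x 110 x 14 mm (x, y, z) with an upright steel strip, 4 mm thick along x, 80 mm long along y, its top edge 70 mm above the worktop. Origin at the centre of the underside.
- tall_card: The taller, portrait card in its wooden foot, the one to serve: stiff plain card 4 mm thick along x, 80 mm wide along y, its top edge 130 mm above the worktop. Foot 60 x 100 x 24 mm. Loose, 0.6 kg; origin at the centre of the underside, z up.
- tall_card_edge (a point): Middle of the tall card's top edge. Same axes as tall_card: x through the card's thickness, y along the edge, z up.
- wide_card: Bystander: the lower, landscape card in a like foot, card 105 mm wide, top edge 85 mm above the worktop. Loose; may stand left or right of the tall one.
- mill: Bystander: small glass spice mill with a grey cap, 44 mm across, 90 mm high; origin at its underside.
- jigger: Bystander: steel double-cone measuring jigger, 47 mm across, 78 mm high; origin at its underside.
- steel_cup: Bystander: small steel cup, 56 mm across, 32 mm high; origin at its underside.
- tape: Bystander: roll of tape lying flat, 94 mm across, 25 mm high; origin at its underside.
- tin: Bystander: round steel tin with a black rim, 116 mm across, 62 mm high; origin at its underside.
- tamper: Bystander: coffee tamper standing on its foot, 58 mm across, 86 mm high; origin at its underside.
- bare_stand: Bystander: wooden menu stand with no card, foot 58 x 86 mm, 135 mm high, its upright plate 15 mm thick; origin at its underside.
There are look-alikes about, which are no part of the job. Leave any green or orange look-alike of the clip alone.

How it is judged (in metres and radians):
On the way:
1. the clip, squeezed wide open, is lifted clear of its parking bar (value of joint each of clip_front, clip_back above 0.2 rad and z of clip_mouth in the frame of clip_bar above 0.075 m and contact force between clip and clip_bar below 0.1 N and contact force between the fingers and clip above 4 N), for 0.2 s.
At the end, for the whole second after the job is handed in: clip gripped, at rest, both levers over 0.2 rad, upright and square to the tall card within 0.2 rad; lips 10-35 mm below its top edge, card within 8 mm of mid-mouth, clip within 20 mm of mid-edge, clip-card force under 0.5 N; card upright, moved under 15 mm (value of joint each of clip_front, clip_back above 0.2 rad and z of clip_mouth in the frame of tall_card_edge between -0.035 and -0.01 m and x of clip_mouth in the frame of tall_card_edge between -0.008 and 0.008 m and y of clip_mouth in the frame of tall_card_edge between -0.02 and 0.02 m and angle between the y axis of clip and the y axis of tall_card, either way round below 0.2 rad and angle between clip's own z axis and vertical below 0.2 rad and contact force between clip and tall_card below 0.5 N and contact force between the fingers and clip above 4 N and linear speed of clip below 0.02 m/s and angle between tall_card's own z axis and vertical below 0.05 rad and distance of tall_card from where it was at the start of the episode below 0.015 m); the arm keeps its last pose, push and grip.
It fails at once if the clip bites or bumps the tall card (over 4 N) (contact force between clip and tall_card above 4 N).
It fails at once if the tall card's stand is shoved more than 15 mm (distance of tall_card from where it was at the start of the episode above 0.015 m).
It fails at once if a bystander is moved more than 15 mm (distance of any of wide_card, mill, jigger, steel_cup, tape, tin, tamper, bare_stand from where it was at the start of the episode above 0.015 m).
It also fails if it takes over 42 s, if anything falls off the work surface, if the arm or the gripper's body presses on something with over 40 N, if the wrist force passes 120 N, or if a joint passes its speed limit or range.

## Robot

A 7-joint arm with a two-finger parallel gripper is mounted at the origin on a cart in front of the work surface, level with it; the furniture and walls round the work are solid. World frame = base frame: x ahead of the robot, y to its left, z up, the work surface at z = 0. Lengths are in mm, angles in degrees, forces in N, time in s.
With the tool pointing down it reaches from about 400 to 875 mm from the base axis. Payload 6.5 kg.
Tool frame: the origin (TCP) lies on the mounting face of the last link; the fingertips stand 166 mm ahead of it and the grasp point (between the pads) lies 147 mm ahead of it (robot.tcp_to_grasp is the distance from the TCP to the grasp point, in mm); z points along the fingers, y is the line along which they close (so a half turn about z gives the same grasp; the last joint's range is limited). The gripper opens to 88 mm and grips with 3 to 60 N. Pads are 18 mm wide; open, the fingers measure 123 mm over their backs; the gripper's body (75 mm by 187 mm) begins 45 mm behind the grasp point.
Start: joints at [-78.564, 30.733, -0.252, 88.115, 0.149, 61.152, -4.079], TCP at [170.733, 627.168, 404.716] pointing down, gripper open.
Joint ranges: [-154.64, 154.64], [-21.42, 123.67], [-72.66, 72.17], [13.99, 137.28], [-74.86, 254.86], [10.95, 109.41], [-158.01, 158.01]. Speed limits (degrees/s): [136.94, 136.94, 180, 180, 180, 180, 180].

## Interface

Orientations are given as [roll, pitch, yaw] about the fixed x, y, z axes, in that order (R = Rz(yaw) Ry(pitch) Rx(roll)).
In Python, from station import sensors, cams, ticket, robot gives the robot as it stands.
- The arm moves only by the tool jog_arm, never from a script. Its argument "motion" is a list that holds one entry, the list of rows, each a list of 6 numbers: the shift along the tool's x, y, z in normalised numbers (1 is 50 cm), then the turn, a rotation vector about the tool's x, y, z in a scale on which 1.0 is pi rad. A call has exactly 8 rows; each row is the pose to reach, as a shift and turn from the pose commanded when the call began, along the tool's axes at that moment; what a row does not reach only later rows make up. A row lasts 1/10 s, in which the tool goes at most 50 mm and 8.59 degrees, less where a joint would pass 70% of its speed; a pose out of reach is approached as far as the arm can. A shift or turn number past 1, either way, is cut back to 1. A call with a gripper value outside its range is refused whole. "claw" is the opening, from 0 (shut) to 1 (fully open), set as the call begins (left out, the last holds). The fingers move at their own pace and stop on an object; the grip force is fixed at half the most. Time passes only in rows, so rows that repeat a pose let the fingers close, or fill a call up. It gives the time, the measured TCP pose, the force, the opening and the grip force at its end, in the units of the state.
- sensors.state(): the state, without advancing time (a new reading comes with each control period).
- cams.camera(name): name is "side" or "top" or "wrist"; returns the picture (384x512x3 uint8, blue, green, red); there is no depth.
- cams.camera_info(name): a dict with "fx", "fy", "cx", "cy" (pixels), "dist_coeffs" ([k1, k2, p1, p2, k3] as OpenCV has them; the pictures are not rectified), "extrinsics" (4x4, takes a point from camera to world coordinates). Camera axes: x right, y down, z forward; pixel columns grow to the right and rows downward; lengths in mm; the calibration is good to about 2 mm. A picture is of the moment at which its call begins: read the wrist's pose just before it. camera_info takes no time and is no camera call; for the wrist camera it gives the pose at the moment of the call.
- ticket.finish_job(): hands the job in; it is judged then, once.
The state is a dict: "time": time; "joints": joint angles; "qvel": joint speeds; "joint_torque": joint torques, N m; "ee_pos": TCP position; "eef_rot": TCP orientation; "wrist_force": force on the tool from outside, world axes, zero at the start; "torque": the same for the moment, N m; "gripper_width": opening from 0.0 (shut) to 1.0 (fully open); "gripper_force": force on a finger pad.
Only numpy, scipy, OpenCV 4.12 (cv2) and the standard library are available. Lean on these libraries where they do the work, as an engineer would, in place of code of your own. Each camera call takes 0.05 s, during which the arm holds its last target. There are 200 camera calls.

## Working session

There is one attempt and no reset: what is moved stays moved. The work goes in short steps, Python scripts to look and compute and a tool call to move; the robot and the scene stay as the last step left them, time stands still between calls to the robot, and variables do not carry over. Pictures are saved under pics/ and viewed, at most 10 in all, crops included, and the job is handed in when it is done.

Besides the shell and the picture viewer there is one more tool, called by a JSON object that holds its "api" and its "payload". jog_arm: Moves the arm, as the interface text tells. Its arguments: {"type":"object","properties":{"motion":{"type":"array","items":{"type":"array","items":{"type":"array","items":{"type":"number"}}}},"claw":{"type":"number"}},"required":["motion"]}

```bash
mkdir -p pics; python3 - <<'E'
from station import sensors,cams,robot
import cv2
s=sensors.state();print(s)
for n in("top","side"):
    cv2.imwrite(f"pics/{n}0.png",cv2.resize(cams.camera(n),(800,600),interpolation=cv2.INTER_CUBIC))
    i=cams.camera_info(n);print(n,i)
E
```

```text
{'time': 0.0, 'joints': array([-78.56591062,  30.77900769,  -0.25585058,  88.17008774,
         0.14938471,  61.15181765,  -4.08010362]), 'qvel': array([-0.11963704,  0.05888992,  0.07616793,  0.06070784,  0.05882267,
       -0.00238805,  0.00841617]), 'joint_torque': array([ 1.22743108e-04, -5.70980716e+01,  9.91268121e-01, -2.51586306e+01,
       -5.60938858e-02,  1.81419187e-02,  1.60021486e-04]), 'ee_pos': array([170.61711125, 626.87036513, 403.82563966]), 'eef_rot': array([-1.79899661e+02,  6.95070976e-03,  1.64777933e+02]), 'wrist_force': array([-0.02925439,  0.06794194, -0.2613552 ]), 'torque': array([ 0.03726916, -0.00739494, -0.02692532]), 'gripper_force': 0.0, 'gripper_width': 1.0037329764249752}
top {'fx': 363.00519295935015, 'fy': 363.00519295935015, 'cx': 259.9898906081452, 'cy': 193.9714614872292, 'dist_coeffs': array([-0.08030305,  0.        ,  0.        ,  0.        ,  0.        ]), 'extrinsics': array([[-2.79104856e-02, -9.90842030e-01,  1.32110088e-01,
         3.42590515e+02],
       [-9.99568010e-01,  2.88819876e-02,  5.44287510e-03,
         7.30966474e+01],
       [-9.20863135e-03, -1.31901105e-01, -9.91220107e-01,
         1.44727642e+03],
       [ 0.00000000e+00,  0.00000000e+00,  0.00000000e+00,
         1.00000000e+00]])}
side {'fx': 371.9131730503125, 'fy': 371.9131730503125, 'cx': 250.75627326490732, 'cy': 190.4954836827528, 'dist_coeffs': array([0.02740452, 0.        , 0.        , 0.        , 0.        ]), 'extrinsics': array([[ 9.98808507e-01, -2.73986443e-02,  4.03841673e-02,
         4.64986786e+02],
       [-4.81191004e-02, -4.15041687e-01,  9.08529003e-01,
        -9.60033859e+02],
       [-8.13135006e-03, -9.09389747e-01, -4.15865566e-01,
         5.61972473e+02],
       [ 0.00000000e+00,  0.00000000e+00,  0.00000000e+00,
         1.00000000e+00]])}
```

View pics/top0.png

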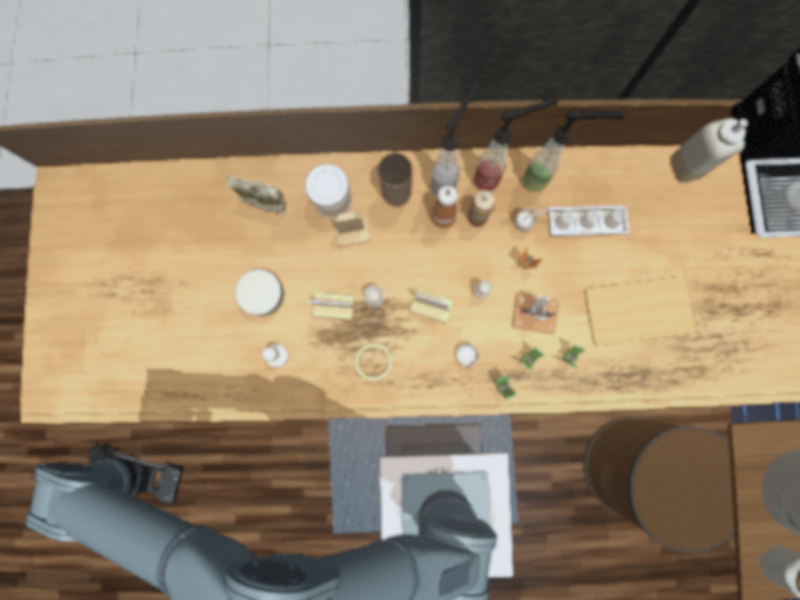

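View pics/side0.png

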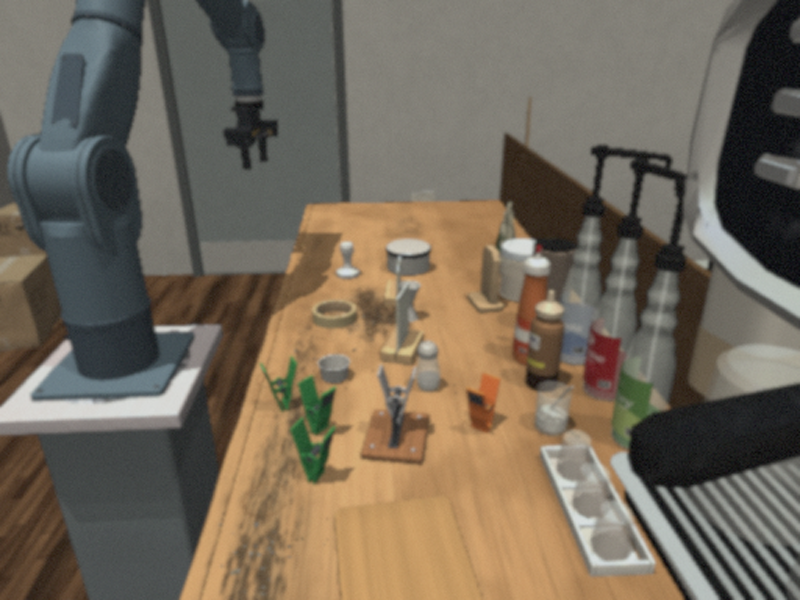

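```bash
python3 - <<'E'
from station import cams
import cv2,numpy as np
t=cams.camera("top");s=cams.camera("side")
a=cv2.resize(t[170:250,185:385],(800,320),interpolation=cv2.INTER_CUBIC)
b=cv2.resize(s[150:300,160:330],(800,706),interpolation=cv2.INTER_CUBIC)[:600]
cv2.imwrite("pics/a.png",a)
cv2.imwrite("pics/b.png",cv2.resize(s[155:305,155:355],(800,600),interpolation=cv2.INTER_CUBIC))
E
```

```text
(no output)
```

View pics/a.png

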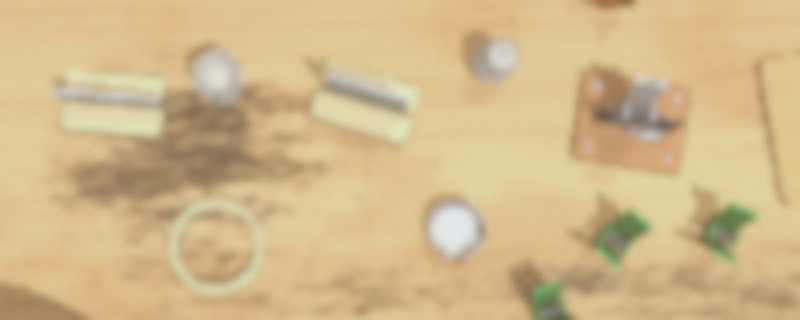

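View pics/b.png

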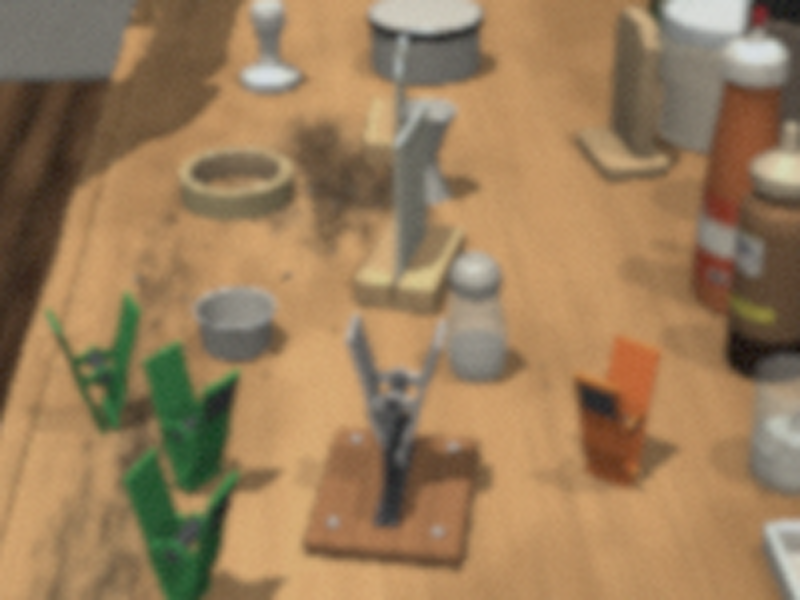

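```bash
cat > h.py <<'E'
import numpy as np,cv2
from station import cams,sensors
def unproj(n,px,z,info=None):
    i=info or cams.camera_info(n);K=np.array([[i['fx'],0,i['cx']],[0,i['fy'],i['cy']],[0,0,1]])
    p=cv2.undistortPoints(np.array(px,float).reshape(-1,1,2),K,i['dist_coeffs'])[:,0]
    E=i['extrinsics'];d=np.c_[p,np.ones(len(p))]@E[:3,:3].T;o=E[:3,3]
    return o+d*((z-o[2])/d[:,2])[:,None]
E
python3 - <<'E'
from h import *
np.set_printoptions(precision=1,suppress=True)
f=lambda l:[(185+u/4-.4,170+v/4-.4) for u,v in l]
c=unproj('top',f([(583,67),(692,82),(677,175),(572,158)]),14);print(c,c.mean(0))
c=unproj('top',f([(325,62),(419,87),(408,145),(312,110)]),24);print(c,c.mean(0))
c=unproj('top',f([(327,65),(413,97)]),130);print(c)
c=unproj('top',f([(57,92),(165,97)]),85);print(c)
g=lambda l:[(155+u/4-.4,155+v/4-.4) for u,v in l]
print(unproj('side',g([(340,430),(480,435),(462,562),(305,548)]),14))
print(unproj('side',g([(402,135),(440,105)]),130))
i=cams.camera_info('wrist');print(i)
E
```

```text
[[ 556.2 -201.2   14. ]
 [ 537.9 -310.    14. ]
 [ 445.2 -289.2   14. ]
 [ 465.3 -185.4   14. ]] [ 501.1 -246.4   14. ]
[[567.1  56.7  24. ]
 [539.4 -35.6  24. ]
 [482.1 -22.5  24. ]
 [519.5  71.   24. ]] [527.   17.4  24. ]
[[547.5  56.1 130. ]
 [515.6 -21.6 130. ]]
[[536.2 312.8  85. ]
 [528.4 210.   85. ]]
[[ 469.8 -189.7   14. ]
 [ 556.3 -200.1   14. ]
 [ 534.  -315.7   14. ]
 [ 448.1 -299.2   14. ]]
[[519.9  -2.6 130. ]
 [551.1  49.5 130. ]]
{'fx': 274.94242290349155, 'fy': 274.94242290349155, 'cx': 254.2839185737135, 'cy': 190.88007781135386, 'dist_coeffs': array([-0.1,  0. ,  0. ,  0. ,  0. ]), 'extrinsics': array([[  0.3,   0.9,   0.3, 103.8],
       [  1. ,  -0.3,  -0.1, 645. ],
       [ -0. ,   0.3,  -1. , 384.8],
       [  0. ,   0. ,   0. ,   1. ]])}
```

```bash
cat >> h.py <<'E'
from scipy.spatial.transform import Rotation as Ro
def jog(xyz,yaw,fr=None):
    """tool-frame shift (cm) and turn (rad) from the current pose to xyz (TCP), tool down with yaw"""
    s=sensors.state();p,e=fr or (s['ee_pos'],s['eef_rot'])
    R=Ro.from_euler('xyz',e,degrees=True);T=Ro.from_euler('xyz',[180,0,yaw],degrees=True)
    print(s['time'],np.r_[R.inv().apply(np.array(xyz)-p)/10,(R.inv()*T).as_rotvec()].round(3),p,e)
E
python3 -c "
from h import *
jog([480,330,404],125)"
```

```text
0.2 [-3.7644e+01 -2.0531e+01  4.3000e-02 -1.0000e-03  0.0000e+00  6.9400e-01] [170.70113187 626.97285001 404.17615651] [-1.79938921e+02  4.85902152e-03  1.64772072e+02]
```

The rows are not in the units I measure in: shifts go in shares of 50 cm and turns go in shares of pi rad. I convert before sending: -37.6 cm / 50 = -0.752, -32.9 cm / 50 = -0.658, 0.7 rad / 3.1416 = 0.2228.

{"api": "jog_arm", "payload": {"motion": [[[-0.094,-0.0512,0,0,0,0.0286],[-0.188,-0.102,0,0,0,0.0573],[-0.282,-0.154,0,0,0,0.0859],[-0.376,-0.205,0,0,0,0.1146],[-0.47,-0.256,0,0,0,0.1432],[-0.564,-0.308,0,0,0,0.1719],[-0.658,-0.358,0,0,0,0.2005],[-0.752,-0.41,0,0,0,0.2228]]], "claw": 1}}

```text
time: 1.0
ee_pos: [460.5, 348.6, 404.9]
eef_rot: [180.0, -0.0, 124.5]
wrist_force: [0.2, 1.2, -0.9]
gripper_width: 1.001
gripper_force: 0.0
```

```bash
python3 -c "
from h import *
print(sensors.state()['joints'])
jog([545,0,404],100)"
```

```text
[-52.18799142  23.92020691  13.93178236 100.14479327  -6.7110581
  56.72605665  -1.23983044]
1.0 [-33.523 -12.771   0.078   0.     -0.      0.427] [460.49565125 348.63929598 404.85492989] [ 1.79982956e+02 -6.18057842e-03  1.24479894e+02]
```

```bash
python3 -c "
from h import *
jog([540,10,404],100,(np.array([480,330,404]),[180,0,124.7]))"
```

```text
1.0 [-29.724 -13.284  -0.      0.     -0.      0.431] [480 330 404] [180, 0, 124.7]
```

To row units: -29.7 cm / 50 = -0.594, -25.5 cm / 50 = -0.51, 0.43 rad / 3.1416 = 0.1369.

{"api": "jog_arm", "payload": {"motion": [[[-0.084,-0.038,0,0,0,0.0223],[-0.17,-0.076,0,0,0,0.0446],[-0.254,-0.114,0,0,0,0.0637],[-0.34,-0.152,0,0,0,0.0859],[-0.424,-0.19,0,0,0,0.105],[-0.51,-0.228,0,0,0,0.1273],[-0.594,-0.266,0,0,0,0.1369],[-0.594,-0.266,0,0,0,0.1369]]]}}

```text
time: 1.8
ee_pos: [519.2, 23.3, 405.2]
eef_rot: [180.0, 0.2, 99.4]
wrist_force: [-0.2, 0.0, -0.4]
gripper_width: 1.001
gripper_force: 0.0
```

```bash
python3 - <<'E'
from h import *
import pickle
cams.camera('wrist');cams.camera('wrist')
i=cams.camera_info('wrist');m=cams.camera('wrist')
pickle.dump((i,m),open('w1.pkl','wb'))
cv2.imwrite('pics/w1.png',cv2.resize(m,(800,600),interpolation=cv2.INTER_CUBIC))
s=sensors.state();print(s['ee_pos'],s['eef_rot'],s['joints'])
E
```

```text
[518.78739929  30.99084901 404.5699591 ] [-1.79982210e+02 -3.88937094e-02  1.00058913e+02] [-29.05382567  19.06308687  25.5674345  108.98643896 -10.06139816
  54.144294    11.27332651]
```

View pics/w1.png

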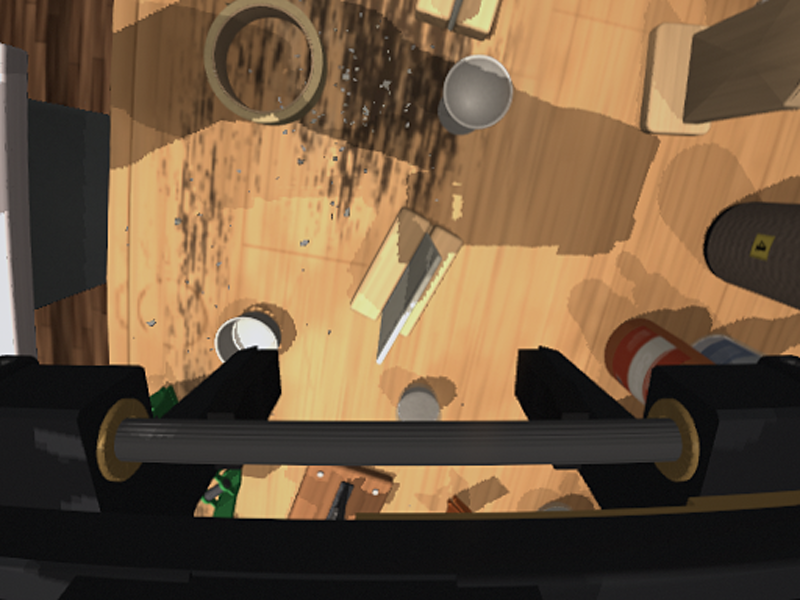

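```bash
python3 - <<'E'
import pickle,cv2
i,m=pickle.load(open('w1.pkl','rb'))
cv2.imwrite('pics/w1c.png',cv2.resize(m[125:240,215:315],(522,600),interpolation=cv2.INTER_CUBIC))
E
```

```text
(no output)
```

View pics/w1c.png

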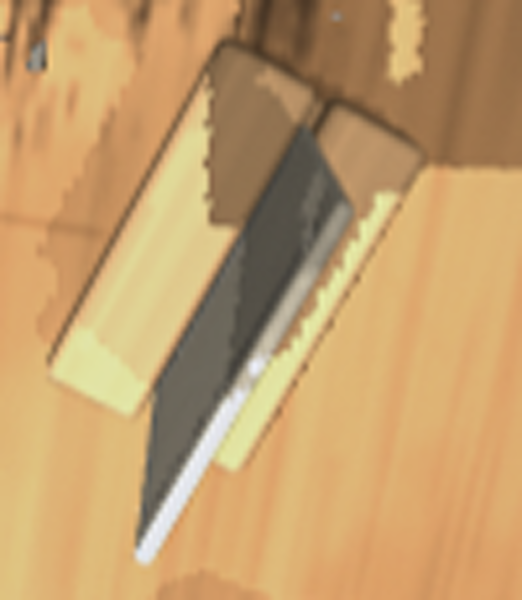

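```bash
python3 - <<'E'
from h import *
import pickle
np.set_printoptions(precision=1,suppress=True)
i,m=pickle.load(open('w1.pkl','rb'))
g=lambda l:[(215+(u+.5)/5.22-.5,125+(v+.5)/5.217-.5) for u,v in l]
def an(c):
    d=c[1]-c[0];print(c,c.mean(0),'len',np.linalg.norm(d[:2]),'yaw y-axis',np.degrees(np.arctan2(-d[0],d[1])))
an(unproj('',g([(145,556),(346,206)]),130,i))
print(unproj('',g([(225,42),(422,155),(232,470),(50,365)]),24,i))
# target above/beside the bar
h=lambda l:[(u*.64,v*.64) for u,v in l]
print(unproj('',h([(348,485)]),70,i))
jog([490,-170,404],80)
E
```

```text
[[514.7 -16.2 130. ]
 [539.4  57.4 130. ]] [527.   20.6 130. ] len 77.61853376920426 yaw y-axis -18.588425659399157
[[515.4  75.9  24. ]
 [569.3  56.9  24. ]
 [536.9 -34.7  24. ]
 [484.7 -14.   24. ]]
[[ 508.7 -164.7   70. ]]
1.95 [-19.3  -6.3   0.   -0.   -0.    0.3] [518.8  31.  404.6] [-180.    -0.   100.1]
```

To row units: -19.3 cm / 50 = -0.386, -6.3 cm / 50 = -0.126, 0.35 rad / 3.1416 = 0.1114.

{"api": "jog_arm", "payload": {"motion": [[[-0.064,-0.02,0,0,0,0.0159],[-0.128,-0.042,0,0,0,0.0318],[-0.192,-0.062,0,0,0,0.0477],[-0.256,-0.084,0,0,0,0.0637],[-0.32,-0.104,0,0,0,0.0796],[-0.386,-0.126,0,0,0,0.0955],[-0.386,-0.126,0,0,0,0.1114],[-0.386,-0.126,0,0,0,0.1114]]]}}

```text
time: 2.75
ee_pos: [490.8, -169.7, 404.5]
eef_rot: [-180.0, -0.0, 80.0]
wrist_force: [-0.1, 0.5, 0.9]
gripper_width: 0.999
gripper_force: 0.0
```

```bash
python3 - <<'E'
from h import *
import pickle
cams.camera('wrist');cams.camera('wrist')
i=cams.camera_info('wrist');m=cams.camera('wrist')
pickle.dump((i,m),open('w2.pkl','wb'))
cv2.imwrite('pics/w2.png',cv2.resize(m[120:312,128:384],(800,600),interpolation=cv2.INTER_CUBIC))
s=sensors.state();print(s['ee_pos'],s['eef_rot'],s['joints'])
E
```

```text
[ 491.0693153  -168.79694297  404.52935066] [-1.79981372e+02 -4.32871574e-02  8.02471278e+01] [-13.10913877  20.14495599  33.8617672  109.38183933 -13.68505733
  54.48625724  17.40296916]
```

View pics/w2.png

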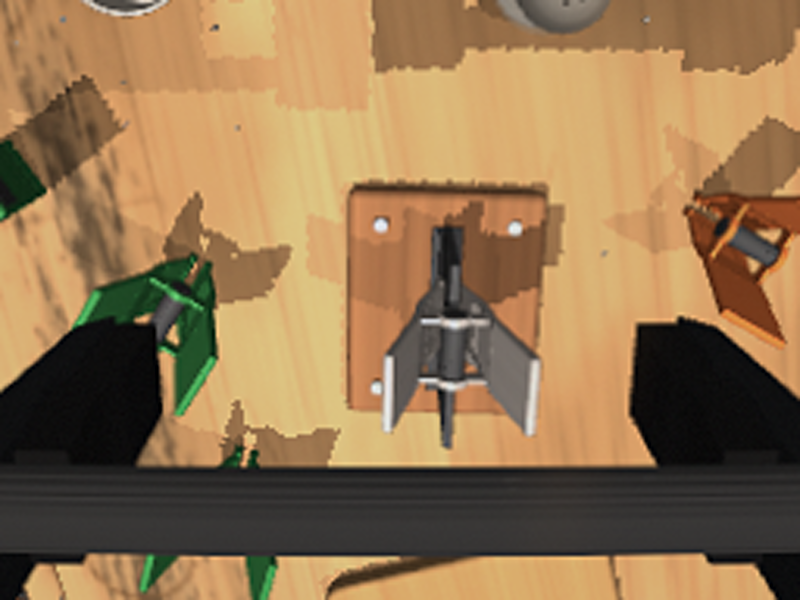

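```bash
python3 - <<'E'
from h import *
import pickle
np.set_printoptions(precision=1,suppress=True)
i,m=pickle.load(open('w2.pkl','rb'))
g=lambda l:[(128+(u+.5)/3.125-.5,120+(v+.5)/3.125-.5) for u,v in l]
a=unproj('',g([(385,357),(386,431),(540,360),(533,436)]),122,i);print(a,a.mean(0))
a=unproj('',g([(453,322),(452,385)]),80,i);print(a,a.mean(0))
a=unproj('',g([(348,188),(547,188),(348,408),(540,411)]),14,i);print(a,a.mean(0))
a=unproj('',g([(447,228),(447,446)]),70,i);print(a,a.mean(0))
E
```

```text
[[ 478.9 -217.9  122. ]
 [ 474.5 -245.2  122. ]
 [ 529.7 -227.9  122. ]
 [ 523.9 -255.8  122. ]] [ 501.7 -236.7  122. ]
[[ 503.2 -226.8   80. ]
 [ 498.8 -252.8   80. ]] [ 501.  -239.8   80. ]
[[ 467.1 -183.1   14. ]
 [ 554.2 -198.1   14. ]
 [ 447.1 -289.2   14. ]
 [ 537.6 -306.6   14. ]] [ 501.5 -244.2   14. ]
[[ 506.8 -192.5   70. ]
 [ 492.5 -284.8   70. ]] [ 499.6 -238.7   70. ]
```

```bash
python3 -c "
from h import *
jog([501.3,-238,254],80.3)"
```

```text
2.9 [-6.6580e+00  2.1850e+00  1.5047e+01 -0.0000e+00 -1.0000e-03 -1.0000e-03] [ 491.0693153  -168.79694297  404.52935066] [-1.79981372e+02 -4.32871574e-02  8.02471278e+01]
```

To row units: 15 cm / 50 = 0.3, 14 cm / 50 = 0.28.

{"api": "jog_arm", "payload": {"motion": [[[-0.068,0.022,0,0,0,0],[-0.133,0.044,0,0,0,0],[-0.133,0.044,0.05,0,0,0],[-0.133,0.044,0.12,0,0,0],[-0.133,0.044,0.19,0,0,0],[-0.133,0.044,0.24,0,0,0],[-0.133,0.044,0.28,0,0,0],[-0.133,0.044,0.3,0,0,0]]]}}

```text
time: 3.7
ee_pos: [500.6, -238.4, 252.9]
eef_rot: [-179.9, -0.1, 80.2]
wrist_force: [-0.3, 0.2, 0.2]
gripper_width: 0.999
gripper_force: 0.0
```

{"api": "jog_arm", "payload": {"motion": [[[0,0,0,0,0,0],[0,0,0,0,0,0],[0,0,0,0,0,0],[0,0,0,0,0,0],[0,0,0,0,0,0],[0,0,0,0,0,0],[0,0,0,0,0,0],[0,0,0,0,0,0]]], "claw": 0.2}}

```text
time: 4.5
ee_pos: [501.2, -240.9, 257.4]
eef_rot: [179.8, -0.0, 79.9]
wrist_force: [-4.1, 1.9, 21.7]
gripper_width: 0.337
gripper_force: 30.0
```

To row units: -3 cm / 50 = -0.06, -2.5 cm / 50 = -0.05.

{"api": "jog_arm", "payload": {"motion": [[[0,0,-0.006,0,0,0],[0,0,-0.012,0,0,0],[0,0,-0.02,0,0,0],[0,0,-0.03,0,0,0],[0,0,-0.04,0,0,0],[0,0,-0.05,0,0,0],[0,0,-0.06,0,0,0],[0,0,-0.06,0,0,0]]]}}

```text
time: 5.3
ee_pos: [500.8, -240.2, 285.5]
eef_rot: [179.9, 0.0, 80.0]
wrist_force: [-0.3, -1.0, -1.1]
gripper_width: 0.332
gripper_force: 30.0
```

```bash
python3 - <<'E'
from h import *
m=cams.camera('wrist');s=cams.camera('side')
a=cv2.resize(m[190:330,160:350],(400,295),interpolation=cv2.INTER_CUBIC)
b=cv2.resize(s[150:300,200:300],(400,600),interpolation=cv2.INTER_CUBIC)
cv2.imwrite('pics/g.png',np.hstack([np.vstack([a,np.zeros((305,400,3),np.uint8)]),b]))
s=sensors.state();print(s['ee_pos'],s['eef_rot'],s['wrist_force'],s['gripper_width'])
E
```

```text
[ 500.60441315 -239.99826271  284.83932029] [ 1.79983109e+02 -6.67140622e-04  7.99820917e+01] [ 0.68661427 -0.57082753 -0.26317988] 0.3318185605684861
```

View pics/g.png

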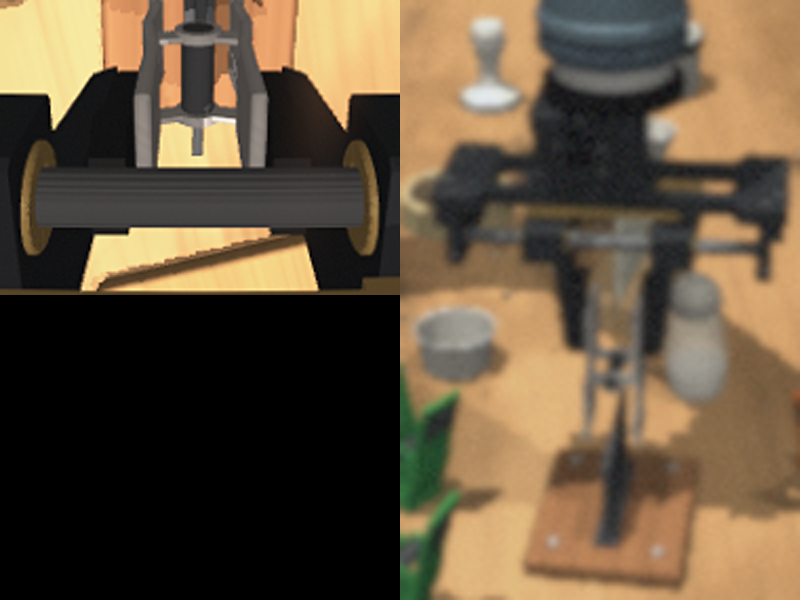

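```bash
python3 - <<'E'
from h import *
np.set_printoptions(precision=1,suppress=True)
i=cams.camera_info('side');o=i['extrinsics'][:3,3]
for u,v,dy in[(612,367,-13),(588,437,-13),(638,440,-13),(596,285,-13),(645,285,-13)]:
    p=unproj('side',[(200+u/4-.4,150+v/4-.4)],0,i)[0];print(o+(p-o)*((-240+dy-o[1])/(p-o)[1]))
jog([501,-238,420],80);jog([527,20.6,420],71)
E
```

```text
[ 725.8 -253.   105. ]
[ 716.8 -253.    57.9]
[ 746.3 -253.    54.7]
[ 711.3 -253.   158.4]
[ 738.6 -253.   157.5]
5.4 [  0.2   0.  -13.5   0.   -0.   -0. ] [ 500.6 -240.   284.8] [180.  -0.  80.]
5.4 [ 26.1  -1.9 -13.5   0.   -0.    0.2] [ 500.6 -240.   284.8] [180.  -0.  80.]
```

To row units: -13.5 cm / 50 = -0.27, -13 cm / 50 = -0.26.

{"api": "jog_arm", "payload": {"motion": [[[0,0,-0.04,0,0,0],[0,0,-0.08,0,0,0],[0,0,-0.12,0,0,0],[0,0,-0.16,0,0,0],[0,0,-0.2,0,0,0],[0,0,-0.24,0,0,0],[0,0,-0.26,0,0,0],[0,0,-0.27,0,0,0]]]}}

```text
time: 6.2
ee_pos: [500.6, -240.1, 420.3]
eef_rot: [180.0, -0.0, 80.0]
wrist_force: [0.1, -0.5, -1.1]
gripper_width: 0.333
gripper_force: 30.0
```

To row units: 26 cm / 50 = 0.52, 25 cm / 50 = 0.5, 0.16 rad / 3.1416 = 0.0509.

{"api": "jog_arm", "payload": {"motion": [[[0.04,-0.002,0,0,0,0.0064],[0.12,-0.008,0,0,0,0.0159],[0.2,-0.014,0,0,0,0.0255],[0.28,-0.02,0,0,0,0.035],[0.36,-0.028,0,0,0,0.0414],[0.44,-0.034,0,0,0,0.0477],[0.5,-0.038,0,0,0,0.0509],[0.52,-0.038,0,0,0,0.0509]]]}}

```text
time: 7.0
ee_pos: [527.0, 23.2, 418.6]
eef_rot: [-179.9, -0.0, 71.1]
wrist_force: [-0.4, 0.1, -0.6]
gripper_width: 0.334
gripper_force: 30.0
```

```bash
python3 - <<'E'
from h import *
cams.camera('wrist');cams.camera('wrist');i=cams.camera_info('wrist')
m=cams.camera('wrist');s=cams.camera('side')
import pickle;pickle.dump((i,m,s),open('w3.pkl','wb'))
a=cv2.resize(m[190:310,180:330],(400,320),interpolation=cv2.INTER_CUBIC)
b=cv2.resize(s[100:250,210:310],(400,600),interpolation=cv2.INTER_CUBIC)
cv2.imwrite('pics/k.png',np.hstack([np.vstack([a,np.zeros((280,400,3),np.uint8)]),b]))
s=sensors.state();print(s['wrist_force'],s['gripper_width'],s['gripper_force'])
jog([527,20.6,345],71)
E
```

```text
[ 0.41363375 -0.45738829  0.23123995] 0.33711114225572464 29.999335035681725
7.2 [ 2.920e-01 -8.400e-02  7.439e+00 -0.000e+00  1.000e-03 -5.000e-03] [526.87989243  17.64998021 419.39157945] [-1.79984972e+02  7.56679839e-02  7.07174802e+01]
```

View pics/k.png

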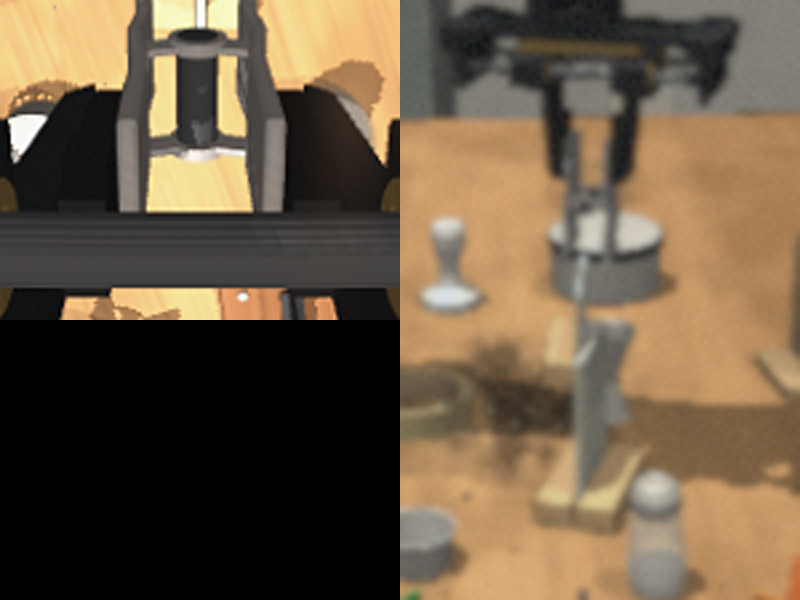

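```bash
python3 - <<'E'
from h import *
import pickle
np.set_printoptions(precision=1,suppress=True)
i,m,s=pickle.load(open('w3.pkl','rb'))
P=unproj('',[(180+202/2.667-.3,190+10/2.667-.3),(180+202/2.667-.3,190)],130,i)
c=np.array([527,20.6]);a=np.radians(-19);ex=np.array([np.cos(a),np.sin(a)]);ey=np.array([-ex[1],ex[0]])
for p in P: print(p,ex@(p[:2]-c),ey@(p[:2]-c))
i=cams.camera_info('side');o=i['extrinsics'][:3,3]
for u,v in[(185,205),(170,258),(212,262)]:
    p=unproj('side',[(210+u/4-.4,100+v/4-.4)],0,i)[0];print(o+(p-o)*((5-o[1])/(p-o)[1]))
E
```

```text
[525.   11.6 130. ] 1.01112587401872 -9.159193787673463
[526.2  15.1 130. ] 1.0104327636261285 -5.507182121256409
[522.7   5.  238.6]
[512.3   5.  200.4]
[541.4   5.  196.7]
```

To row units: 5.7 cm / 50 = 0.114, 5.6 cm / 50 = 0.112.

{"api": "jog_arm", "payload": {"motion": [[[0.006,0,0.01,0,0,0],[0.006,0,0.03,0,0,0],[0.006,0,0.05,0,0,0],[0.006,0,0.07,0,0,0],[0.006,0,0.09,0,0,0],[0.006,0,0.104,0,0,0],[0.006,0,0.112,0,0,0],[0.006,0,0.114,0,0,0]]]}}

```text
time: 8.0
ee_pos: [528.0, 22.1, 362.2]
eef_rot: [-180.0, 0.0, 70.8]
wrist_force: [0.4, -0.6, 0.3]
gripper_width: 0.334
gripper_force: 30.0
```

To row units: 3.2 cm / 50 = 0.064, 3.1 cm / 50 = 0.062.

{"api": "jog_arm", "payload": {"motion": [[[0,0,0.008,0,0,0],[0,0,0.018,0,0,0],[0,0,0.028,0,0,0],[0,0,0.038,0,0,0],[0,0,0.048,0,0,0],[0,0,0.056,0,0,0],[0,0,0.062,0,0,0],[0,0,0.064,0,0,0]]]}}

```text
time: 8.8
ee_pos: [528.0, 22.1, 330.4]
eef_rot: [-180.0, 0.0, 70.8]
wrist_force: [0.2, -0.3, -0.9]
gripper_width: 0.333
gripper_force: 30.0
```

```bash
python3 - <<'E'
from h import *
cams.camera('wrist');cams.camera('wrist')
m=cams.camera('wrist');s=cams.camera('side')
a=cv2.resize(m[190:310,180:330],(400,320),interpolation=cv2.INTER_CUBIC)
b=cv2.resize(s[130:230,225:292],(400,597),interpolation=cv2.INTER_CUBIC)
cv2.imwrite('pics/l.png',np.hstack([np.vstack([a,np.zeros((277,400,3),np.uint8)]),b]))
s=sensors.state();print(s['wrist_force'],s['gripper_width'],s['gripper_force'])
jog([527.5,20.4,329],71)
E
```

```text
[ 1.19517588  0.54441394 -0.46477067] 0.3344960564376155 29.999454952776432
9.0 [-0.186 -0.009  0.188  0.    -0.    -0.003] [528.19279135  22.13219015 330.88478007] [ 1.79981786e+02 -8.07703896e-03  7.08097515e+01]
```

View pics/l.png

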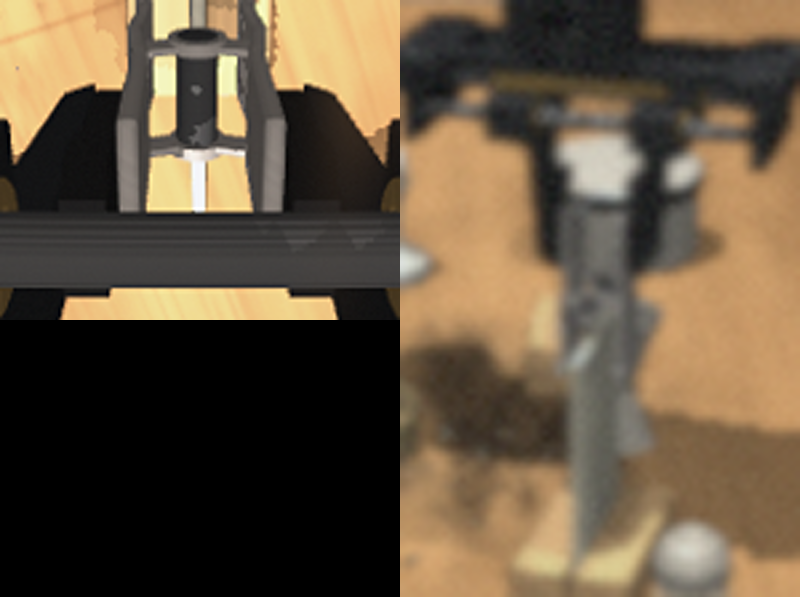

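```bash
python3 -c "
from station import ticket
print(ticket.finish_job())"
```

```text
the job is handed in; nothing more can be done
None
```

The job is handed in at about 9 s, with the clip squeezed wide open and held over the middle of the tall card's top edge. By camera measurement, the lips are about 20 mm below the edge and the card is within about 2 mm of mid-mouth. I saw no sign of contact with the card, but the verdict was not reported back.

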